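# Stir the deburring pellets in the dish

## Task

Take the stirring rod from its sloping rest and stir the pellets in the dish: starting on the blue pellets' side, go two full rounds clockwise (seen from above), out between the middle and the wall, with the rod's ball foot lightly rubbing the dish's bottom, and never press hard. If the colours are not yet mixed, stir on until both halves of the dish, as split by the line between its two red marks, hold both blue and white pellets. Keep all pellets in the dish, move them with the rod only, leave the other things on the bench alone, and at the end lay the rod back in its rest as it lay before.

Things in the scene. Friction and masses are not known exactly. Their poses are not given: they have to be found in the camera images.
- dish: open round aluminium dish, 148 mm wide at the rim, 50 mm high, wall 4 mm, inner floor about 132 mm across. Origin: centre of its underside, z up; inner floor at z = 5 mm. Two red blocks on the rim mark its +y and -y sides; the line between them (x = 0) splits it in halves. At the start blue pellets lie in the -x half, white in the +x half. It cannot slide or turn, but sinks under load (see pad)
- pad: round yellow foam pad under the dish, 210 mm across, 40 mm high, fixed to the table; origin at the centre of its underside, same yaw as the dish, whose underside rests on its top. Springy: the dish starts to sink at about 2 N, then 2.5 N more for each mm, stop at 8 mm
- rod: stirring rod, 208 mm long, about 0.12 kg: steel ball foot of radius 8 mm, its centre the origin; steel shaft 10 mm thick along the rod's +z; square green handle 16 x 16 mm from 120 to 200 mm along z, flats facing x and y. Centre of mass near 70 mm. It starts lying in the sloping gutter of its rest, ball at the low end, handle up and towards the robot
- rod_foot (a point): centre of the rod's ball foot (radius 8 mm)
- rod_neck (a point): point on the rod's axis 95 mm above the ball's centre
- rod_grip (a point): point on the rod's axis, 165 mm above the ball's centre, in the handle: a good place to grip, 35 mm below the top end
- rest: fixed black rod rest on a steel plate. Open-topped gutter, 24 mm wide inside, axis 0.60 rad from the vertical, rising towards the rest's -x, reaching 105 mm up the rod, below its handle; low walls, so the rod lifts straight up out of it and goes straight down into it; an end plate stops the ball. Origin: on the table, plumb below the ball's seat, z up
- rest_seat (a point): where the ball's centre lies when the rod is in its rest, 24 mm above the table
- rest_neck (a point): where the rod's neck point (95 mm up) lies when the rod is in its rest
- ring_a: bystander: clear plastic ring, 40 mm across, 25 mm high; origin centre of underside
- ring_b: bystander: clear plastic ring like the other
- disc: bystander: aluminium disc with a small steel ball at its centre, 64 mm across, 14 mm high; origin centre of underside
- jar: bystander: amber glass jar with a white cap, 60 mm across, 75 mm high; origin centre of underside
- driver: bystander: screwdriver lying on the table
- blue0: blue ceramic pellet, a short cylinder 22 mm across and 18 mm high, 16 g, loose on the dish's floor, at first upright; origin: centre of one flat end (the underside at the start)
- blue1: blue ceramic pellet, a short cylinder 22 mm across and 18 mm high, 16 g, loose on the dish's floor, at first upright; origin: centre of one flat end (the underside at the start)
- blue2: blue ceramic pellet, a short cylinder 22 mm across and 18 mm high, 16 g, loose on the dish's floor, at first upright; origin: centre of one flat end (the underside at the start)
- blue3: blue ceramic pellet, a short cylinder 22 mm across and 18 mm high, 16 g, loose on the dish's floor, at first upright; origin: centre of one flat end (the underside at the start)
- white0: white ceramic pellet, a short cylinder 22 mm across and 18 mm high, 16 g, loose on the dish's floor, at first upright; origin: centre of one flat end (the underside at the start)
- white1: white ceramic pellet, a short cylinder 22 mm across and 18 mm high, 16 g, loose on the dish's floor, at first upright; origin: centre of one flat end (the underside at the start)
- white2: white ceramic pellet, a short cylinder 22 mm across and 18 mm high, 16 g, loose on the dish's floor, at first upright; origin: centre of one flat end (the underside at the start)
- white3: white ceramic pellet, a short cylinder 22 mm across and 18 mm high, 16 g, loose on the dish's floor, at first upright; origin: centre of one flat end (the underside at the start)

How it is judged (in metres and radians):
On the way, in this order (a step that is already met when the one before it is completed fails the run):
1. the rod is lifted out of its rest (distance between rod_foot and rest_seat above 0.06 m and contact force between rod and rest below 0.05 N), for 0.1 s.
2. round 1: the rod's foot rubs on the dish's bottom on the side where the blue pellets started (x of rod_foot in the frame of dish below -0.02 m and y of rod_foot in the frame of dish between -0.025 and 0.025 m and z of rod_foot in the frame of dish below 0.018 m and horizontal distance between rod_foot and dish below 0.07 m and contact force between rod and dish above 0.5 N), for 0.05 s.
3. round 1: it rubs on the bottom at the next quarter clockwise, by the red mark (y of rod_foot in the frame of dish above 0.02 m and x of rod_foot in the frame of dish between -0.025 and 0.025 m and z of rod_foot in the frame of dish below 0.018 m and horizontal distance between rod_foot and dish below 0.07 m and contact force between rod and dish above 0.5 N), for 0.05 s.
4. round 1: it rubs on the bottom on the side where the white pellets started (x of rod_foot in the frame of dish above 0.02 m and y of rod_foot in the frame of dish between -0.025 and 0.025 m and z of rod_foot in the frame of dish below 0.018 m and horizontal distance between rod_foot and dish below 0.07 m and contact force between rod and dish above 0.5 N), for 0.05 s.
5. round 1: it rubs on the bottom by the other red mark (y of rod_foot in the frame of dish below -0.02 m and x of rod_foot in the frame of dish between -0.025 and 0.025 m and z of rod_foot in the frame of dish below 0.018 m and horizontal distance between rod_foot and dish below 0.07 m and contact force between rod and dish above 0.5 N), for 0.05 s.
6. round 2: the rod's foot rubs on the dish's bottom on the side where the blue pellets started (all of step 2), for 0.05 s.
7. round 2: it rubs on the bottom at the next quarter clockwise, by the red mark (all of step 3), for 0.05 s.
8. round 2: it rubs on the bottom on the side where the white pellets started (all of step 4), for 0.05 s.
9. round 2: it rubs on the bottom by the other red mark (all of step 5), for 0.05 s.
10. second round closed: the rod's foot rubs on the dish's bottom on the side where the blue pellets started (all of step 6), for 0.05 s.
At the end, for the whole second after the job is handed in: All eight pellets are at rest in the dish; at least one blue and at least one white pellet has its origin 2 mm or more on each side of the line between the red marks; the rod lies still in its rest, its foot and neck points within 12 mm of the rest's seat and neck points (horizontal distance between each of blue0, blue1, blue2, blue3, white0, white1, white2, white3 and dish below 0.07 m and z of each of blue0, blue1, blue2, blue3, white0, white1, white2, white3 in the frame of dish below 0.045 m and linear speed of each of blue0, blue1, blue2, blue3, white0, white1, white2, white3 below 0.03 m/s and x of any of blue0, blue1, blue2, blue3 in the frame of dish above 0.002 m and x of any of blue0, blue1, blue2, blue3 in the frame of dish below -0.002 m and x of any of white0, white1, white2, white3 in the frame of dish above 0.002 m and x of any of white0, white1, white2, white3 in the frame of dish below -0.002 m and distance between rod_foot and rest_seat below 0.012 m and distance between rod_neck and rest_neck below 0.012 m and linear speed of rod below 0.02 m/s); the robot touches nothing.
It fails at once if the rod presses or knocks the dish with more than 20 N (contact force between rod and dish above 20 N).
It fails at once if a pellet leaves the dish (horizontal distance between any of blue0, blue1, blue2, blue3, white0, white1, white2, white3 and dish above 0.085 m).
It fails at once if a clear ring, the metal disc, the amber jar or the screwdriver is shifted by more than 30 mm (distance of any of ring_a, ring_b, disc, jar, driver from where it was at the start of the episode above 0.03 m).
It fails at once if the gripper reaches into the dish or pushes pellets itself (contact force between any of the arm, the fingers and dish above 0.5 N or contact force between any of the fingers, the arm and blue0 above 0.3 N or contact force between any of the fingers, the arm and blue1 above 0.3 N or contact force between any of the fingers, the arm and blue2 above 0.3 N or contact force between any of the fingers, the arm and blue3 above 0.3 N or contact force between any of the fingers, the arm and white0 above 0.3 N or contact force between any of the fingers, the arm and white1 above 0.3 N or contact force between any of the fingers, the arm and white2 above 0.3 N or contact force between any of the fingers, the arm and white3 above 0.3 N).
It also fails if it takes over 72 s, if anything falls off the work surface, if the arm or the gripper's body presses on something with over 40 N, if the wrist force passes 120 N, or if a joint passes its speed limit or range.

## Robot

A 7-joint arm with a two-finger parallel gripper is mounted at the origin on the work surface. World frame = base frame: x ahead of the robot, y to its left, z up, the work surface at z = 0. Lengths are in mm, angles in rad, forces in N, time in s.
With the tool pointing down it reaches from about 400 to 875 mm from the base axis. Payload 6.5 kg.
Tool frame: the origin (TCP) lies midway between the tips of the shut fingers; the grasp point (between the pads) lies 19 mm behind it; z points along the fingers, y is the line along which they close (so a half turn about z gives the same grasp; the last joint's range is limited). The gripper opens to 85 mm and grips with 20 to 120 N. Pads are 22 mm wide; open, the fingers measure 114 mm over their backs; the gripper's body (76 mm by 85 mm) begins 54 mm behind the grasp point. The pads swing forward as they close: fully open they stand 13 mm farther back than shut.
Start: joints at [-1.284, 0.536, -0.004, 1.538, 0.003, 1.067, -0.071], TCP at [224.587, 609.96, 231.29] pointing down, gripper open.
Joint ranges: [-2.7, 2.7], [-0.37, 2.16], [-1.27, 1.26], [0.24, 2.4], [-1.31, 4.45], [0.19, 1.91], [-2.76, 2.76]. Speed limits (rad/s): [2.39, 2.39, 3.14, 3.14, 3.14, 3.14, 3.14].

## Interface

Orientations are given as a rotation vector (axis times angle).
In Python, from plant import robot gives the robot as it stands. The module is installed in compiled form; this text tells all that it offers.
- The arm moves only by the tool arm_command, never from a script. Its arguments are lists of equal length, an entry for each row: "delta_pos": the shift along the tool's x, y, z in mm, a list of three; "angular": the turn, a rotation vector about the tool's x, y, z in rad, a list of three; "hand": the opening, from 0 (shut) to 1 (fully open). A call has 1 to 20 rows; each row is the pose to reach, as a shift and turn from the pose commanded when the call began, along the tool's axes at that moment; what a row does not reach only later rows make up. A row lasts 1/12 s, in which the tool goes at most 41.7 mm and 7.16 degrees, less where a joint would pass 70% of its speed; a pose out of reach is approached as far as the arm can. A call with a gripper value outside its range is refused whole. The fingers move at their own pace and stop on an object; "newtons" is the grip in N (left out, the last holds). Time passes only in rows, so rows that repeat a pose let the fingers close. It gives the time, the measured TCP pose, the force, the opening and the grip force at its end, in the units of the state.
- robot.sense(): the state, without advancing time (a new reading comes with each control period).
- robot.snapshot(name): name is "side" or "top" or "wrist"; returns a dict with "image" (384x512x3 uint8, red, green, blue), "range_z" (384x512 float32, mm along the optical axis (not along the pixel's ray), 0 where there is no reading), "camera_matrix" (3x3 intrinsics, pixels), "rvec" (rotation vector, rad) and "tvec" (3), from world to camera coordinates, as OpenCV has them; the wrist camera has in their place "mount" (4x4, takes a point from camera to tool coordinates, whose origin is the TCP and whose axes are the flange's). Camera axes: x right, y down, z forward; pixel columns grow to the right and rows downward; lengths in mm; the calibration is good to about 2 mm. A picture is of the moment at which its call begins: read the wrist's pose just before it.
- robot.sign_off(): hands the job in; it is judged then, once.
The state is a dict: "time": time; "joint_positions": joint angles; "joint_velocities": joint speeds; "joint_efforts": joint torques, N m; "ee_pos": TCP position; "ee_rot": TCP orientation; "force": force on the tool from outside, world axes, zero at the start; "wrist_torque": the same for the moment, N m; "width": opening from 0.0 (shut) to 1.0 (fully open); "gripper_force": force on a finger pad.
Only numpy, scipy, OpenCV 4.12 (cv2) and the standard library are available. Lean on these libraries where they do the work, as an engineer would, in place of code of your own. Each camera call takes 0.05 s, during which the arm holds its last target. There are 200 camera calls.

## Working session

There is one attempt and no reset: what is moved stays moved. The work goes in short steps, Python scripts to look and compute and a tool call to move; the robot and the scene stay as the last step left them, time stands still between calls to the robot, and variables do not carry over. Pictures are saved under pics/ and viewed, at most 10 in all, crops included, and the job is handed in when it is done.

Besides the shell and the picture viewer there is one more tool, called after "Call:" by a JSON object that holds its "op" and its "data", one argument or row to a line. arm_command: Moves the arm, as the interface text tells. Its arguments: {"type":"object","properties":{"delta_pos":{"type":"array"},"angular":{"type":"array"},"hand":{"type":"array"},"newtons":{"type":"number"}},"required":["delta_pos","angular","hand"]}

```bash
mkdir -p pics; cat > h.py <<'E'
import numpy as np, cv2
from scipy.spatial.transform import Rotation as R
from plant import robot
def snap(n):
    s=robot.sense(); d=robot.snapshot(n)
    K=d["camera_matrix"]; 
    if n=="wrist":
        M=np.eye(4); M[:3,:3]=R.from_rotvec(s["ee_rot"]).as_matrix(); M[:3,3]=s["ee_pos"]; T=M@np.array(d["mount"])
    else:
        T=np.eye(4); r=R.from_rotvec(np.ravel(d["rvec"])).as_matrix(); T[:3,:3]=r.T; T[:3,3]=-r.T@np.ravel(d["tvec"])
    z=d["range_z"]; v,u=np.indices(z.shape)
    P=np.stack([(u-K[0,2])/K[0,0]*z,(v-K[1,2])/K[1,1]*z,z],-1)@T[:3,:3].T+T[:3,3]
    P[z==0]=np.nan
    return d["image"],P,K,T
def save(n,im,s=1.5): cv2.imwrite("pics/"+n,cv2.resize(im[:,:,::-1],None,fx=s,fy=s,interpolation=cv2.INTER_CUBIC))
E
python3 - <<'E'
from h import *
print(robot.sense())
for n in("top","side"):
    im,P,K,T=snap(n); save(n+"0.png",im); np.savez(n+"0.npz",im=im,P=P,K=K,T=T); print(n,T.round(2).tolist(),K.tolist())
E
```

```text
{'time': 0.0, 'joint_positions': array([-1.28421291,  0.53716685, -0.00443437,  1.53886621,  0.00259793,
        1.06731313, -0.07120839]), 'joint_velocities': array([ 6.19157863e-05,  1.58556538e-04, -2.11640286e-04,  1.27060696e-03,
       -3.30893825e-04,  8.72282369e-04, -3.87921768e-04]), 'joint_efforts': array([-2.16169092e-04, -5.83428812e+01,  1.04846980e+00, -2.59104860e+01,
        1.23217792e-02,  9.51551890e-03, -9.09197155e-06]), 'ee_pos': array([224.38251573, 609.36735618, 230.41538947]), 'ee_rot': array([-5.51159013e-01, -3.09268407e+00,  2.73081921e-03]), 'force': array([ 0.73551347,  0.24878774, -0.40883828]), 'wrist_torque': array([-0.03180832,  0.02869853,  0.03134054]), 'gripper_force': 0.0, 'width': 1.0007540753760422}
top [[-0.01, -0.99, 0.17, 463.06], [-1.0, 0.01, -0.0, -75.35], [-0.0, -0.17, -0.99, 949.19], [0.0, 0.0, 0.0, 1.0]] [[379.5580948521075, 0.0, 252.30646847731956], [0.0, 379.5580948521075, 187.9742435800593], [0.0, 0.0, 1.0]]
side [[-0.94, -0.18, 0.3, 286.57], [-0.35, 0.5, -0.79, 659.46], [-0.01, -0.85, -0.53, 636.54], [0.0, 0.0, 0.0, 1.0]] [[393.23602490215734, 0.0, 250.94454134595026], [0.0, 393.23602490215734, 190.30798683610573], [0.0, 0.0, 1.0]]
```

View pics/top0.png

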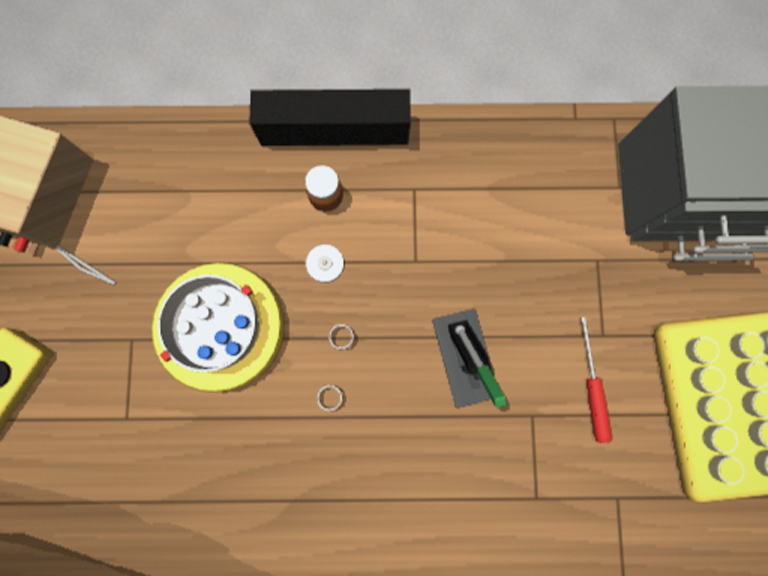

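View pics/side0.png

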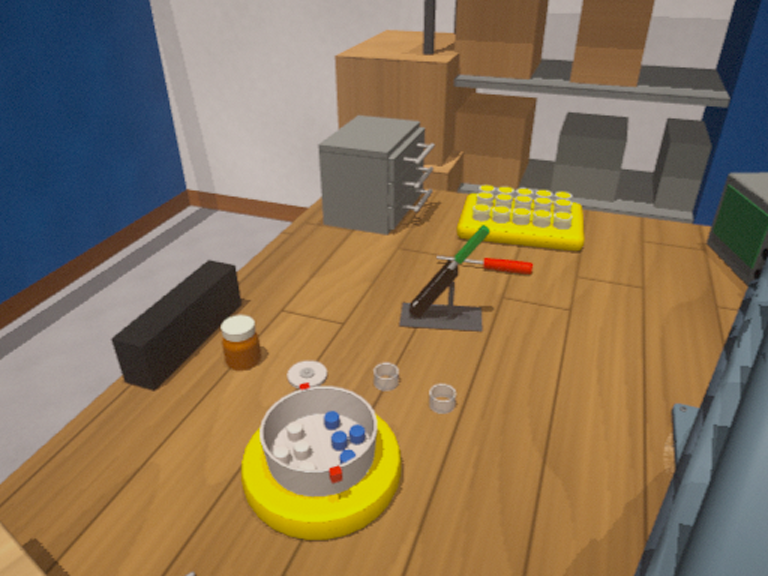

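The top view shows the dish at about (208,323), with red marks at (247,290) and (166,356). Blue pellets are lower right and white are upper left. The rod's ball is at (460,328) and the green handle end is at (502,402). The jar, disc and rings stand between the dish and the rest.

```bash
python3 - <<'E'
from h import *
for n in("top","side"):
    d=np.load(n+"0.npz"); im=d["im"];P=d["P"]; hsv=cv2.cvtColor(im,cv2.COLOR_RGB2HSV); H,S,V=[hsv[...,i].astype(int) for i in range(3)]
    print(n)
    ok=~np.isnan(P[...,0])
    def reg(x0,x1,y0,y1): return ok&(P[...,0]>x0)&(P[...,0]<x1)&(P[...,1]>y0)&(P[...,1]<y1)
    g=ok&(H>45)&(H<80)&(S>120)&(P[...,2]>60)&(abs(P[...,1])<500)&(P[...,0]>250)
    if n=="top": g&=reg(250,600,-450,-150)
    else: g&=reg(250,600,-450,-150)
    G=P[g]; c=G.mean(0); e=np.linalg.svd(G-c)[2][0]; e*=np.sign(e[2]); t=(G-c)@e
    print("handle n",len(G),c.round(1),"axis",e.round(3),"tilt",np.arccos(e[2]).round(3),t.min().round(1),t.max().round(1), "yaw(rest +x)",np.arctan2(-e[1],-e[0]))
    # yellow pad top
    y=(H>22)&(H<35)&(S>150)&(P[...,2]>34)&(P[...,2]<46)&reg(300,700,0,400)
    yy=P[y]; print("pad",yy.mean(0).round(1),np.percentile(yy,[1,99],axis=0).round(1).tolist())
    r=((H<8)|(H>172))&(S>150)&(P[...,2]>70)&reg(300,700,0,400)
    k,L=cv2.connectedComponents(r.astype(np.uint8))
    for i in range(1,k):
        if (L==i).sum()>3: print("red",(L==i).sum(),P[L==i].mean(0).round(1))
    rim=(P[...,2]>84)&(P[...,2]<97)&~r&reg(300,700,0,400)&(S<100)
    q=P[rim]; 
    A=np.c_[2*q[:,:2],np.ones(len(q))]
    s=np.linalg.lstsq(A,(q[:,:2]**2).sum(1),rcond=None)[0]; print("rim",s[:2].round(1),"r",np.sqrt(s[2]+s[0]**2+s[1]**2).round(1),len(q),np.median(q[:,2]))
    b=(H>100)&(H<130)&(S>130)&(P[...,2]>40)&reg(300,700,0,400)
    k,L=cv2.connectedComponents(b.astype(np.uint8))
    for i in range(1,k):
        if (L==i).sum()>8: 
            Q=P[L==i]; tt=Q[Q[:,2]>Q[:,2].max()-5]; print("blue",(L==i).sum(),tt.mean(0).round(1))
    fl=P[reg(300,700,0,400)&(P[...,2]>40)&(P[...,2]<50)&(S<60)]; print("floor",np.median(fl[:,2]) if len(fl) else 0)
    tab=P[reg(350,500,-60,-20)]; print("table z",np.median(tab[:,2]))
E
```

```text
top
handle n 221 [ 454.4 -227.1  166.9] axis [-0.577 -0.143  0.804] tilt 0.636 -63.5 33.0 yaw(rest +x) 0.24287472984355096
pad [536.9 120.8  40.1] [[476.4, 83.1, 34.1], [618.9, 181.0, 44.1]]
red 26 [599.3 126.   92. ]
red 25 [501.2 244.   92.3]
rim [551.5 184.6] r 71.2 442 90.00532763331654
blue 56 [553.6 138.2  65. ]
blue 119 [519.9 158.   65.1]
blue 59 [507.1 194.9  63.1]
floor 45.7413308354088
table z 0.7513205383179411
side
handle n 175 [ 452.9 -222.4  161.5] axis [-0.546 -0.154  0.823] tilt 0.604 -40.4 36.2 yaw(rest +x) 0.2755268611361347
pad [529.5 231.3  40.1] [[451.3, 112.8, 34.4], [647.6, 287.2, 43.3]]
red 20 [599.9 127.4  93. ]
red 74 [499.7 247.1  89.5]
rim [551.  186.8] r 71.4 689 89.54875304628013
blue 70 [554.3 142.1  63.8]
blue 76 [512.2 154.9  63.6]
blue 70 [530.  172.3  63.6]
blue 55 [508.6 196.2  64.1]
floor 46.18725622897432
table z 0.7352076596597499
```

```bash
cat >> h.py <<'E'
def rodfit(data,x0=(542,-200,.26)):
    from scipy.optimize import least_squares
    def axis(p): 
        c,s=np.cos(p[2]),np.sin(p[2]); return np.array([-np.sin(.6)*c,-np.sin(.6)*s,np.cos(.6)]),np.array([-s,c,0])
    def f(p):
        a,y=axis(p); x=np.cross(y,a); q=data-[p[0],p[1],24]; t=q@a
        r=np.maximum(abs(q@x),abs(q@y))-8
        return np.r_[r, .3*np.maximum(t-200,0), .3*np.minimum(t-120,0)]
    s=least_squares(f,x0,loss="soft_l1",f_scale=2); a,y=axis(s.x); t=(data-[s.x[0],s.x[1],24])@a
    return s.x,np.sqrt(np.mean(s.fun**2)),np.percentile(t,[2,98])
def green(im,P):
    hsv=cv2.cvtColor(im,cv2.COLOR_RGB2HSV); H,S=hsv[...,0],hsv[...,1]
    g=(H>45)&(H<80)&(S>120)&(P[...,2]>90)&(P[...,0]>350)&(P[...,0]<600)&(P[...,1]>-350)&(P[...,1]<-150)
    return P[cv2.erode(g.astype(np.uint8),np.ones((2,2)))>0]
def tilt(psi,th):  # tool pointing down, leaning th towards yaw psi
    c,s=np.cos(psi),np.sin(psi); z=np.array([np.sin(th)*c,np.sin(th)*s,-np.cos(th)]); y=np.array([s,-c,0]); return np.c_[np.cross(y,z),y,z]
def rel(p,M):
    s=robot.sense(); R0=R.from_rotvec(s["ee_rot"]).as_matrix()
    return (R0.T@(np.array(p)-s["ee_pos"])).round(1).tolist(), R.from_matrix(R0.T@M).as_rotvec().round(3).tolist()
E
python3 - <<'E'
from h import *
for n in("top","side"):
    d=np.load(n+"0.npz"); print(n,*rodfit(green(d["im"],d["P"])))
psi=.26; M=tilt(psi,.6)
g=np.array([452,-224,24+135+0]); a=-M[:,2]
print("mid",rel([480,150,350],tilt(psi,0)),"pre",rel(g-0+a*80+[0,0,0],M), a)
E
```

```text
top [ 5.42277757e+02 -2.05932773e+02  2.04631849e-01] 1.0775635557672214 [131.75193066 201.14574931]
side [ 5.47630538e+02 -2.06212186e+02  2.41681742e-01] 0.9515643307030138 [130.61226118 202.19397642]
mid ([-398.6, -343.0, -118.9], [-0.0, 0.002, 2.529]) pre ([-464.6, -729.5, 6.6], [-0.753, 0.24, 2.432]) [-0.54566483 -0.1451586   0.82533561]
```

Call:
{"op": "arm_command", "data": {
  "delta_pos": [
    [-400, -343, -120],
    [-400, -343, -120],
    [-400, -343, -120],
    [-400, -343, -120],
    [-400, -343, -120],
    [-400, -343, -120],
    [-400, -343, -120],
    [-400, -343, -120],
    [-400, -343, -120],
    [-400, -343, -120],
    [-400, -343, -120],
    [-400, -343, -120],
    [-400, -343, -120],
    [-400, -343, -120],
    [-400, -343, -120],
    [-400, -343, -120],
    [-400, -343, -120],
    [-400, -343, -120],
    [-400, -343, -120],
    [-400, -343, -120]
  ],
  "angular": [
    [0, 0, 2.53],
    [0, 0, 2.53],
    [0, 0, 2.53],
    [0, 0, 2.53],
    [0, 0, 2.53],
    [0, 0, 2.53],
    [0, 0, 2.53],
    [0, 0, 2.53],
    [0, 0, 2.53],
    [0, 0, 2.53],
    [0, 0, 2.53],
    [0, 0, 2.53],
    [0, 0, 2.53],
    [0, 0, 2.53],
    [0, 0, 2.53],
    [0, 0, 2.53],
    [0, 0, 2.53],
    [0, 0, 2.53],
    [0, 0, 2.53],
    [0, 0, 2.53]
  ],
  "hand": [1, 1, 1, 1, 1, 1, 1, 1, 1, 1, 1, 1, 1, 1, 1, 1, 1, 1, 1, 1]
}}

```text
time: 1.77
ee_pos: [481.1, 149.8, 351.0]
ee_rot: [3.11, 0.442, -0.001]
force: [0.9, -0.3, 0.3]
width: 0.995
gripper_force: 0.0
```

```bash
python3 - <<'E'
from h import *
s=robot.sense(); print(s["time"],s["ee_pos"],s["ee_rot"],s["joint_positions"])
psi=.225; M=tilt(psi,.6); a=-M[:,2]
seat=np.array([545,-206,24]); print(rel(seat+a*(146+110),M), seat+a*256)
E
```

```text
1.7667 [481.13504949 149.77790341 350.97722002] [ 3.11011805e+00  4.42432733e-01 -1.12787827e-03] [-0.92645318  0.18091259  0.62261654  1.79304023 -0.11260428  1.20391344
 -1.55917281]
([-182.1, 351.1, 115.8], [-0.017, 0.601, 0.056]) [ 404.09500015 -238.249684    235.28591742]
```

Call:
{"op": "arm_command", "data": {
  "delta_pos": [
    [-182, 351, 116],
    [-182, 351, 116],
    [-182, 351, 116],
    [-182, 351, 116],
    [-182, 351, 116],
    [-182, 351, 116],
    [-182, 351, 116],
    [-182, 351, 116],
    [-182, 351, 116],
    [-182, 351, 116],
    [-182, 351, 116],
    [-182, 351, 116],
    [-182, 351, 116],
    [-182, 351, 116]
  ],
  "angular": [
    [-0.02, 0.6, 0.056],
    [-0.02, 0.6, 0.056],
    [-0.02, 0.6, 0.056],
    [-0.02, 0.6, 0.056],
    [-0.02, 0.6, 0.056],
    [-0.02, 0.6, 0.056],
    [-0.02, 0.6, 0.056],
    [-0.02, 0.6, 0.056],
    [-0.02, 0.6, 0.056],
    [-0.02, 0.6, 0.056],
    [-0.02, 0.6, 0.056],
    [-0.02, 0.6, 0.056],
    [-0.02, 0.6, 0.056],
    [-0.02, 0.6, 0.056]
  ],
  "hand": [1, 1, 1, 1, 1, 1, 1, 1, 1, 1, 1, 1, 1, 1]
}}

```text
time: 2.93
ee_pos: [423.6, -101.8, 278.4]
ee_rot: [-2.921, -0.35, -0.89]
force: [1.3, 0.3, 0.5]
width: 1.003
gripper_force: 0.0
```

```bash
python3 - <<'E'
from h import *
im,P,K,T=snap("wrist"); save("w1.png",im); np.savez("w1.npz",im=im,P=P,K=K,T=T)
s=robot.sense(); print(s["ee_pos"],s["ee_rot"],s["joint_positions"].round(2)); G=green(im,P); print(len(G)); print(rodfit(G))
Rm=R.from_rotvec(s["ee_rot"]).as_matrix(); L=(G-s["ee_pos"])@Rm; print(np.percentile(L,[1,50,99],axis=0).round(1))
E
```

```text
[ 421.7409018  -109.20230309  276.53364127] [-2.92800392 -0.34105697 -0.89155155] [ 0.57 -0.1  -0.15  2.39 -0.82  0.49 -0.26]
1094
(array([ 5.42640645e+02, -2.14255412e+02,  1.71715291e-01]), np.float64(4.974900609368998), array([128.63690265, 200.16673316]))
[[-61.7  49.7 -52.5]
 [-56.7 121.7  90.9]
 [ 15.6 130.  135.4]]
```

View pics/w1.png

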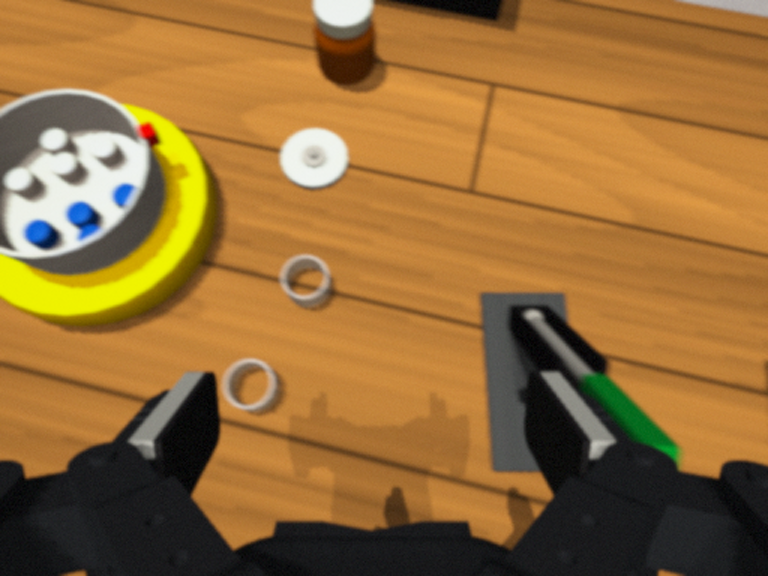

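The wrist view shows the rod at lower right, its ball at (532,315) and the green handle running to (675,450). Joint 4 is at its limit, so the arm stalled short. I'll come at the handle from the outward side instead.

```bash
python3 - <<'E'
from h import *
psi=.225; M=tilt(psi,.6); a=-M[:,2]; seat=np.array([545,-206,24]); print(rel(seat+a*146+M[:,0]*65,M),(seat+a*146+M[:,0]*65))
E
```

```text
([4.0, 121.7, 118.2], [0.001, 0.009, 0.007]) [ 516.93471637 -212.42345218  181.20076055]
```

Call:
{"op": "arm_command", "data": {
  "delta_pos": [
    [4, 122, 118],
    [4, 122, 118],
    [4, 122, 118],
    [4, 122, 118],
    [4, 122, 118],
    [4, 122, 118],
    [4, 122, 118],
    [4, 122, 118],
    [4, 122, 118],
    [4, 122, 118]
  ],
  "angular": [
    [0, 0.01, 0.007],
    [0, 0.01, 0.007],
    [0, 0.01, 0.007],
    [0, 0.01, 0.007],
    [0, 0.01, 0.007],
    [0, 0.01, 0.007],
    [0, 0.01, 0.007],
    [0, 0.01, 0.007],
    [0, 0.01, 0.007],
    [0, 0.01, 0.007]
  ],
  "hand": [1, 1, 1, 1, 1, 1, 1, 1, 1, 1]
}}

```text
time: 3.82
ee_pos: [518.9, -204.5, 183.6]
ee_rot: [-2.917, -0.337, -0.903]
force: [0.3, 0.4, 0.1]
width: 1.004
gripper_force: 0.0
```

```bash
python3 - <<'E'
from h import *
im,P,K,T=snap("wrist"); save("w2.png",im)
s=robot.sense(); print(s["ee_pos"],s["ee_rot"],s["joint_positions"].round(2),s["joint_velocities"].round(2)); G=green(im,P); print(len(G)); 
if len(G): print(rodfit(G))
imT,PT,_,_=snap("top"); print(rodfit(green(imT,PT)))
psi=.225; M=tilt(psi,.6); a=-M[:,2]; seat=np.array([545,-206,24]); print(rel(seat+a*146,M),(seat+a*146))
E
```

```text
[ 518.95834117 -204.61582841  183.49927606] [-2.91667916 -0.33686343 -0.90317731] [ 0.61  0.33 -0.09  2.21 -1.2   0.4   0.27] [ 0.    0.01  0.   -0.01 -0.   -0.   -0.  ]
209
(array([ 5.43319388e+02, -2.18023538e+02,  1.09012611e-01]), np.float64(9.806522578916004), array([107.4330936 , 218.85832461]))
  return _methods._mean(a, axis=axis, dtype=dtype,
  ret = ret.dtype.type(ret / rcount)
Traceback (most recent call last):
  File "h.py", line 25, in rodfit
    return s.x,np.sqrt(np.mean(s.fun**2)),np.percentile(t,[2,98])
                                          ~~~~~~~~~~~~~^^^^^^^^^^
IndexError: index -1 is out of bounds for axis 0 with size 0
```

View pics/w2.png

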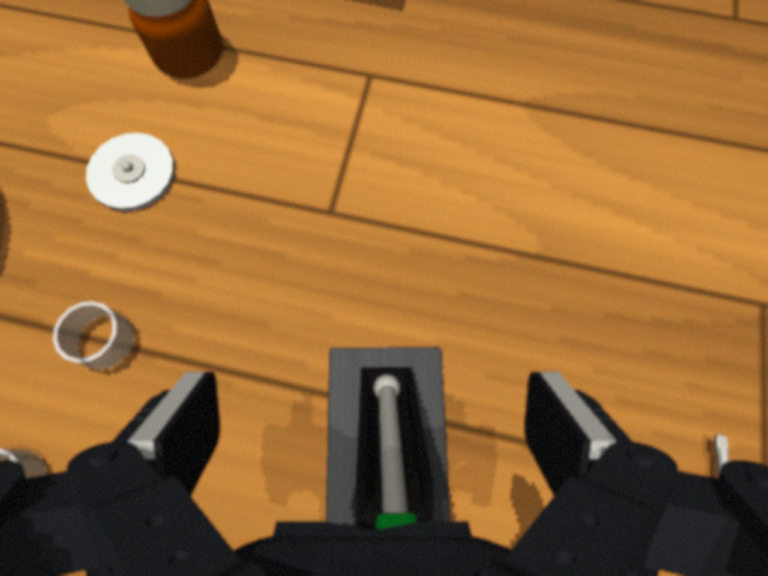

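The view shows the rod between the open fingers: ball at (386,385), shaft running down to the handle's start at (397,518). The yaw is nearly right; next I'll measure the shaft exactly.

```bash
python3 - <<'E'
from h import *
im,P,K,T=snap("wrist"); s=robot.sense(); Rm=R.from_rotvec(s["ee_rot"]).as_matrix(); print(T[:3,3])
for v in range(252,345,8):
    row=im[v,240:290].astype(int).sum(1); idx=np.where(row>330)[0]+240
    idx=[u for u in idx if 245<u<280]
    if not idx: continue
    p=np.nanmean(P[v,idx],0); print(v,idx[0],idx[-1],p.round(1),((p-s["ee_pos"])@Rm).round(1))
E
```

```text
[ 494.80799457 -210.49730535  339.47398962]
252 252 262 [ 546.2 -207.1   29.6] [-65.3   8.8 141.3]
260 250 264 [ 538.5 -208.1   33.7] [-69.3   8.  133.5]
268 254 260 [ 530.  -210.3   49.1] [-67.9   8.1 115.9]
276 254 261 [ 522.6 -212.    59.7] [-68.1   8.2 102.8]
284 255 262 [ 515.9 -214.    70.3] [-67.9   8.5  90.2]
292 255 263 [ 509.8 -215.5   79.8] [-67.8   8.5  78.7]
300 256 261 [ 503.9 -216.2   88.2] [-67.8   7.8  68.5]
308 257 263 [ 498.8 -218.1   95.8] [-68.    8.5  59.2]
316 257 263 [ 493.9 -218.9  103.5] [-67.8   8.2  50.1]
324 258 264 [ 489.5 -220.3  110.6] [-67.5   8.5  41.5]
332 258 264 [ 485.2 -221.   116.6] [-67.7   8.2  34.1]
```

Call:
{"op": "arm_command", "data": {
  "delta_pos": [
    [0, 8, -3],
    [-20, 8, -3],
    [-40, 8, -3],
    [-60, 8, -3],
    [-73, 8, -3],
    [-73, 8, -3],
    [-73, 8, -3]
  ],
  "angular": [
    [0, 0, 0],
    [0, 0, 0],
    [0, 0, 0],
    [0, 0, 0],
    [0, 0, 0],
    [0, 0, 0],
    [0, 0, 0]
  ],
  "hand": [1, 1, 1, 1, 1, 1, 1]
}}

```text
time: 4.55
ee_pos: [460.1, -228.1, 143.6]
ee_rot: [-2.917, -0.33, -0.901]
force: [-0.2, 0.1, 1.0]
width: 0.997
gripper_force: 0.0
```

```bash
python3 - <<'E'
from h import *
im,P,K,T=snap("wrist"); s=robot.sense(); Rm=R.from_rotvec(s["ee_rot"]).as_matrix(); print(s["ee_pos"],s["ee_rot"],s["joint_positions"].round(2))
for v in range(280,384,8):
    row=im[v,240:290].astype(int); idx=[u+240 for u in np.where((row.sum(1)>330)|(row[:,1]>row[:,0]+30))[0]]
    if not idx: continue
    p=np.nanmean(P[v,idx],0); print(v,idx[0],idx[-1],p.round(1),((p-s["ee_pos"])@Rm).round(1))
E
```

```text
[ 461.07863818 -227.5730618   144.10587201] [-2.91653765 -0.33361382 -0.90248371] [ 0.97  0.39 -0.36  2.28 -1.3   0.34  0.54]
280 240 270 [ 446.2 -234.1  182.2] [  8.3   2.8 -40.4]
288 240 271 [ 443.4 -234.8  186.5] [  8.4   2.9 -45.6]
296 240 272 [ 440.9 -235.4  190.4] [  8.4   2.9 -50.3]
304 240 273 [ 438.6 -236.   192. ] [  7.4   3.  -53. ]
312 240 273 [ 436.4 -236.5  191.4] [  5.2   3.  -53.8]
320 240 273 [ 434.2 -237.   189.9] [  2.5   3.  -53.8]
328 240 280 [ 431.7 -238.8  177.9] [ -6.6   4.1 -45.5]
336 240 278 [ 429.3 -238.4  181.3] [ -6.5   3.2 -49.6]
344 264 286 [ 4.165e+02 -2.603e+02  3.000e-01] [-123.2   22.2   89.9]
```

Call:
{"op": "arm_command", "data": {
  "delta_pos": [
    [0, 0, 0],
    [0, 0, 0],
    [0, 0, 0],
    [0, 0, 0],
    [0, 0, 0],
    [0, 0, 0],
    [0, 0, 0],
    [0, 0, 0],
    [0, 0, 0],
    [0, 0, 0]
  ],
  "angular": [
    [0, 0, 0],
    [0, 0, 0],
    [0, 0, 0],
    [0, 0, 0],
    [0, 0, 0],
    [0, 0, 0],
    [0, 0, 0],
    [0, 0, 0],
    [0, 0, 0],
    [0, 0, 0]
  ],
  "hand": [0, 0, 0, 0, 0, 0, 0, 0, 0, 0],
  "newtons": 80
}}

```text
time: 5.43
ee_pos: [460.6, -226.7, 143.6]
ee_rot: [-2.916, -0.335, -0.901]
force: [-0.3, 0.8, 2.3]
width: 0.177
gripper_force: 77.8
```

```bash
python3 - <<'E'
from h import *
s=robot.sense(); print(s); Rm=R.from_rotvec(s["ee_rot"]).as_matrix()
np.savez("grasp.npz",p=s["ee_pos"],r=s["ee_rot"]); print("up120 in tool",Rm.T@[0,0,120], "y,z axes",Rm[:,1:].round(3).tolist())
E
```

```text
{'time': 5.4333, 'joint_positions': array([ 0.97278485,  0.39462026, -0.3617669 ,  2.28384618, -1.29747448,
        0.33420772,  0.53950154]), 'joint_velocities': array([ 2.31376278e-04, -8.72588340e-05, -7.53322415e-04, -6.18984372e-05,
        1.20885461e-03, -1.41222314e-04,  3.26358964e-04]), 'joint_efforts': array([ 2.50990363e-01, -3.71871936e+01, -2.67117351e+00, -1.48628989e+01,
       -6.20638579e-01,  9.01829861e-01, -2.86830495e-03]), 'ee_pos': array([ 460.56012752, -226.65481011,  143.60325198]), 'ee_rot': array([-2.91600192, -0.33533708, -0.90118909]), 'force': array([-0.2887505 ,  0.81316584,  2.27036515]), 'wrist_torque': array([0.11872778, 0.3507689 , 0.10853089]), 'gripper_force': 77.79563069343567, 'width': 0.17652824987557458}
up120 in tool [ 67.74466505  -0.4174828  -99.04789783] y,z axes [[0.228, 0.549], [-0.974, 0.132], [-0.003, -0.825]]
```

Call:
{"op": "arm_command", "data": {
  "delta_pos": [
    [6, 0, -8],
    [11, 0, -16],
    [17, 0, -25],
    [23, 0, -34],
    [28, 0, -42],
    [34, 0, -50],
    [50, 0, -60],
    [75, 0, -70],
    [100, 0, -72],
    [124, 0, -72],
    [124, 0, -72],
    [124, 0, -72],
    [124, 0, -72]
  ],
  "angular": [
    [0, 0, 0],
    [0, 0, 0],
    [0, 0, 0],
    [0, 0, 0],
    [0, 0, 0],
    [0, 0, 0],
    [0, 0, 0],
    [0, 0, 0],
    [0, 0, 0],
    [0, 0, 0],
    [0, 0, 0],
    [0, 0, 0],
    [0, 0, 0]
  ],
  "hand": [0, 0, 0, 0, 0, 0, 0, 0, 0, 0, 0, 0, 0]
}}

```text
time: 6.52
ee_pos: [519.5, -212.9, 271.7]
ee_rot: [-2.916, -0.335, -0.898]
force: [0.4, -0.6, -1.6]
width: 0.178
gripper_force: 78.2
```

```bash
python3 - <<'E'
from h import *
s=robot.sense(); print(s["ee_pos"],s["ee_rot"],s["joint_positions"].round(2),s["force"],s["wrist_torque"],s["width"],s["gripper_force"])
C=np.array([551,186.]); x=np.array([np.cos(.70),np.sin(.70)])
foot=C-x*36; psi=.225
print("foot",foot, "above dish vert:",rel([C[0],C[1],330],tilt(psi,0)), rel([foot[0],foot[1],330],tilt(psi,0)))
E
```

```text
[ 519.52258003 -212.90379524  271.74230268] [-2.91638543 -0.33466698 -0.8979897 ] [ 0.71  0.18 -0.19  2.11 -0.79  0.54 -0.18] [ 0.4350139  -0.63387656 -1.58382451] [-0.24529073  0.82083533 -0.0294876 ] 0.17849730013022388 78.24410676956177
foot [523.46568126 162.80816326] above dish vert: ([132.3, -381.5, 21.7], [-0.006, -0.598, 0.003]) ([105.8, -365.2, 3.5], [-0.006, -0.598, 0.003])
```

Call:
{"op": "arm_command", "data": {
  "delta_pos": [
    [132, -382, 22],
    [132, -382, 22],
    [132, -382, 22],
    [132, -382, 22],
    [132, -382, 22],
    [132, -382, 22],
    [132, -382, 22],
    [132, -382, 22],
    [132, -382, 22],
    [132, -382, 22],
    [132, -382, 22],
    [132, -382, 22],
    [132, -382, 22],
    [132, -382, 22],
    [132, -382, 22]
  ],
  "angular": [
    [0, -0.1, 0],
    [0, -0.2, 0],
    [0, -0.3, 0],
    [0, -0.4, 0],
    [0, -0.5, 0],
    [-0.006, -0.6, 0.003],
    [-0.006, -0.6, 0.003],
    [-0.006, -0.6, 0.003],
    [-0.006, -0.6, 0.003],
    [-0.006, -0.6, 0.003],
    [-0.006, -0.6, 0.003],
    [-0.006, -0.6, 0.003],
    [-0.006, -0.6, 0.003],
    [-0.006, -0.6, 0.003],
    [-0.006, -0.6, 0.003]
  ],
  "hand": [0, 0, 0, 0, 0, 0, 0, 0, 0, 0, 0, 0, 0, 0, 0]
}}

```text
time: 7.77
ee_pos: [551.3, 184.4, 329.1]
ee_rot: [3.119, 0.351, -0.005]
force: [-0.1, -0.7, -1.2]
width: 0.177
gripper_force: 78.4
```

```bash
python3 - <<'E'
from h import *
im,P,K,T=snap("wrist"); im2,P2,_,_=snap("side")
s=robot.sense(); print(s["ee_pos"],s["ee_rot"],s["joint_positions"].round(2),s["joint_velocities"].round(2),s["force"])
save("c3.png",np.hstack([im,im2]),.78); Rm=R.from_rotvec(s["ee_rot"]).as_matrix()
L=(P-s["ee_pos"])@Rm
m=(abs(L[...,0])<25)&(abs(L[...,1])<25)&(L[...,2]>5)&(L[...,2]<165)
for n,LL in(("w",L),("s",(P2-s["ee_pos"])@Rm)):
  m=(abs(LL[...,0])<25)&(abs(LL[...,1])<25)&(LL[...,2]>5)&(LL[...,2]<160); q=LL[m]; print(n,len(q))
  for a in range(30,160,12):
    k=q[(q[:,2]>a)&(q[:,2]<a+12)]
    if len(k): print(a,len(k),np.percentile(k,[5,95],axis=0).round(1).tolist())
print("dish x axis in tool",(Rm.T@[.765,.644,0]).round(3))
print("to start",rel([533.5,147.8,250],tilt(.225,0)))
E
```

```text
[551.76501229 183.66754071 329.5454953 ] [ 3.11939665  0.34778573 -0.0032888 ] [-0.21  0.35 -0.25  1.59  0.09  1.22 -1.83] [ 0.   -0.   -0.   -0.01 -0.   -0.   -0.  ] [-0.0621886   0.82294895 -1.14201732]
w 1147
30 80 [[3.4, -4.4, 32.2], [5.7, 2.9, 41.4]]
42 101 [[2.5, -4.7, 42.4], [5.7, 3.6, 52.7]]
54 90 [[2.2, -4.8, 54.2], [5.6, 3.8, 65.4]]
66 75 [[2.6, -4.9, 66.8], [5.6, 3.7, 77.2]]
78 66 [[2.1, -5.0, 78.8], [5.5, 3.8, 89.3]]
90 51 [[2.7, -4.7, 91.0], [5.5, 3.6, 100.5]]
102 52 [[2.5, -4.4, 102.8], [5.6, 4.1, 113.4]]
114 40 [[2.1, -4.9, 115.3], [5.6, 3.8, 125.4]]
126 39 [[1.5, -5.1, 126.7], [5.3, 3.8, 137.3]]
138 133 [[-1.9, -7.0, 139.7], [7.7, 6.6, 145.6]]
s 479
30 39 [[-2.8, -5.8, 31.1], [5.8, -1.2, 41.5]]
42 36 [[-2.8, -5.4, 42.7], [5.6, -0.6, 53.3]]
54 37 [[-3.1, -5.8, 54.7], [6.0, -1.0, 65.2]]
66 37 [[-2.7, -6.1, 66.4], [5.8, -1.7, 77.9]]
78 32 [[-3.0, -5.7, 79.4], [4.9, 0.6, 89.3]]
90 30 [[-2.6, -5.8, 90.5], [5.7, -1.5, 100.8]]
102 33 [[-3.0, -5.7, 102.2], [4.7, -0.2, 113.3]]
114 31 [[-2.5, -5.9, 114.9], [5.8, -1.2, 125.3]]
126 31 [[-3.1, -4.7, 127.7], [5.4, -0.1, 137.6]]
138 48 [[-5.2, -8.3, 139.0], [7.7, -0.2, 147.1]]
dish x axis in tool [ 0.888 -0.46  -0.003]
to start ([-25.5, 30.8, 79.7], [0.003, 0.002, -0.003])
```

View pics/c3.png

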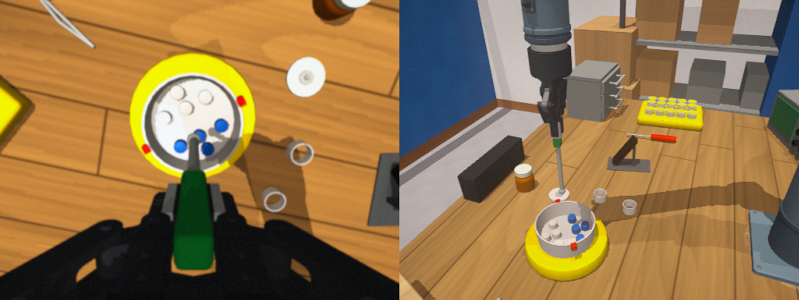

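The wrist view shows the rod centred over the dish and vertical, with the red marks at (240,101) and (146,149) and the blue pellets around (181–222,125–148). The rod is coaxial with the tool.

Call:
{"op": "arm_command", "data": {
  "delta_pos": [
    [-10, 12, 30],
    [-25.5, 31, 60],
    [-25.5, 31, 78],
    [-25.5, 31, 78],
    [-25.5, 31, 78],
    [-25.5, 31, 78]
  ],
  "angular": [
    [0, 0, 0],
    [0, 0, 0],
    [0, 0, 0],
    [0, 0, 0],
    [0, 0, 0],
    [0, 0, 0]
  ],
  "hand": [0, 0, 0, 0, 0, 0]
}}

```text
time: 8.37
ee_pos: [535.0, 150.6, 254.0]
ee_rot: [3.121, 0.352, 0.003]
force: [0.5, 0.3, -0.8]
width: 0.174
gripper_force: 78.5
```

```bash
cat >> h.py <<'E'
C0=np.array([551,186.]); Yaw=.70
def dishf(p): d=np.asarray(p)[...,:2]-C0; c,s=np.cos(Yaw),np.sin(Yaw); return np.stack([d@[c,s],d@[-s,c]],-1)
def pellets(im,P):
    D=dishf(P); hsv=cv2.cvtColor(im,cv2.COLOR_RGB2HSV); H,S=hsv[...,0],hsv[...,1]
    ins=(np.hypot(D[...,0],D[...,1])<64)&(P[...,2]>57)&(P[...,2]<69)
    for n,m in(("blue",ins&(H>100)&(H<130)&(S>130)),("white",ins&(S<50))):
        k,L=cv2.connectedComponents(m.astype(np.uint8))
        for i in range(1,k):
            q=D[L==i]
            if len(q)>25: print(n,len(q),((q.min(0)+q.max(0))/2).round(0),np.ptp(q,0).round(0),P[L==i][:,2].max().round(0))
E
python3 - <<'E'
from h import *
s=robot.sense(); print(s["ee_pos"],s["ee_rot"],dishf(s["ee_pos"]))
for n in("wrist","side","top"):
    im,P,K,T=snap(n); print(n); pellets(im,P)
E
```

```text
[535.02124066 150.62326436 254.01067325] [3.12121918 0.3523155  0.00322996] [-35.01154806 -16.76382048]
wrist
blue 325 [-26. -38.] [20. 19.] 65.0
blue 319 [-26.  -0.] [20. 19.] 65.0
blue 312 [-27.  34.] [20. 19.] 65.0
blue 135 [-49.   1.] [16. 11.] 65.0
white 426 [49. -1.] [21. 21.] 65.0
white 412 [ 24. -35.] [21. 21.] 65.0
white 407 [23. -1.] [21. 21.] 65.0
white 397 [25. 36.] [22. 22.] 65.0
side
blue 63 [-26. -36.] [18. 19.] 66.0
blue 71 [-50.   0.] [17. 18.] 67.0
blue 66 [-25.   3.] [17. 18.] 66.0
blue 54 [-26.  36.] [18. 17.] 67.0
white 88 [ 26. -35.] [20. 21.] 66.0
white 96 [25. -0.] [21. 22.] 65.0
white 91 [52.  0.] [20. 21.] 66.0
white 49 [26. 33.] [18. 15.] 66.0
top
blue 55 [-27. -38.] [19. 18.] 67.0
blue 45 [-26.   2.] [18. 17.] 67.0
blue 61 [-51.  -1.] [19. 18.] 66.0
blue 59 [-28.  34.] [18. 19.] 66.0
```

Call:
{"op": "arm_command", "data": {
  "delta_pos": [
    [-1.7, 3.3, 8],
    [-1.7, 3.3, 18],
    [-1.7, 3.3, 28],
    [-1.7, 3.3, 37],
    [-1.7, 3.3, 43],
    [-1.7, 3.3, 47],
    [-1.7, 3.3, 49],
    [-1.7, 3.3, 50],
    [-1.7, 3.3, 50],
    [-1.7, 3.3, 50]
  ],
  "angular": [
    [0, 0, 0],
    [0, 0, 0],
    [0, 0, 0],
    [0, 0, 0],
    [0, 0, 0],
    [0, 0, 0],
    [0, 0, 0],
    [0, 0, 0],
    [0, 0, 0],
    [0, 0, 0]
  ],
  "hand": [0, 0, 0, 0, 0, 0, 0, 0, 0, 0]
}}

```text
time: 9.35
ee_pos: [533.2, 146.7, 202.8]
ee_rot: [3.12, 0.353, 0.0]
force: [-0.9, -0.8, -1.2]
width: 0.181
gripper_force: 78.6
```

```bash
python3 - <<'E'
from h import *
s=robot.sense(); print(s["ee_pos"],s["ee_rot"],dishf(s["ee_pos"]),s["force"])
E
```

```text
[533.21993479 146.70229782 202.84303651] [3.12032771e+00 3.52970847e-01 4.47437701e-04] [-38.91521878 -18.602308  ] [-0.90083467 -0.80936949 -1.18010082]
```

Call:
{"op": "arm_command", "data": {
  "delta_pos": [
    [0, 0, 1],
    [0, 0, 2],
    [0, 0, 3],
    [0, 0, 3.5],
    [0, 0, 3.5]
  ],
  "angular": [
    [0, 0, 0],
    [0, 0, 0],
    [0, 0, 0],
    [0, 0, 0],
    [0, 0, 0]
  ],
  "hand": [0, 0, 0, 0, 0]
}}

```text
time: 9.77
ee_pos: [533.0, 146.6, 199.0]
ee_rot: [3.12, 0.353, -0.0]
force: [0.2, -0.8, -1.9]
width: 0.174
gripper_force: 78.6
```

Call:
{"op": "arm_command", "data": {
  "delta_pos": [
    [0, 0, 0.7],
    [0, 0, 0.7],
    [0, 0, 0.7]
  ],
  "angular": [
    [0, 0, 0],
    [0, 0, 0],
    [0, 0, 0]
  ],
  "hand": [0, 0, 0]
}}

```text
time: 10.02
ee_pos: [533.1, 146.6, 198.6]
ee_rot: [3.12, 0.353, -0.0]
force: [-1.3, 0.8, 1.9]
width: 0.175
gripper_force: 78.6
```

Call:
{"op": "arm_command", "data": {
  "delta_pos": [
    [0, 0, 0.7],
    [0, 0, 0.7],
    [0, 0, 0.7]
  ],
  "angular": [
    [0, 0, 0],
    [0, 0, 0],
    [0, 0, 0]
  ],
  "hand": [0, 0, 0]
}}

```text
time: 10.27
ee_pos: [533.1, 146.6, 197.8]
ee_rot: [3.12, 0.353, 0.0]
force: [-1.8, 0.7, 3.4]
width: 0.174
gripper_force: 78.7
```

```bash
cat > circ.py <<'E'
from h import *
import sys
def run(a0,rs,x0,y0,step=12,z=0):
    s=robot.sense(); Rm=R.from_rotvec(s["ee_rot"]).as_matrix(); c,sn=np.cos(Yaw),np.sin(Yaw)
    p=np.array([x0,y0]); a=a0
    for r in rs:
        out=[]
        for i in range(20):
            a-=step; q=r*np.array([np.cos(np.radians(a)),np.sin(np.radians(a))]); d=q-p
            t=Rm.T@[c*d[0]-sn*d[1],sn*d[0]+c*d[1],0]; out.append([round(float(t[0]),1),round(float(t[1]),1),z])
        print(r,"end",a,q.round(1)); print(out); p=q
E
python3 - <<'E'
from circ import *
p=dishf(robot.sense()["ee_pos"]); print(p); run(206,[38,38,35,35],*p)
E
```

```text
[-39.02777209 -18.58391329]
38 end -34 [ 31.5 -21.2]
[[-2.4, -9.3, 0], [-7.0, -15.8, 0], [-10.1, -23.1, 0], [-11.6, -30.9, 0], [-11.5, -38.9, 0], [-9.8, -46.6, 0], [-6.4, -53.8, 0], [-1.7, -60.2, 0], [4.3, -65.4, 0], [11.2, -69.3, 0], [18.8, -71.6, 0], [26.7, -72.4, 0], [34.6, -71.4, 0], [42.2, -68.9, 0], [49.0, -64.8, 0], [54.8, -59.4, 0], [59.4, -52.9, 0], [62.5, -45.6, 0], [64.1, -37.8, 0], [63.9, -29.9, 0]]
38 end -274 [ 2.7 37.9]
[[-1.8, 7.7, 0], [-5.1, 15.0, 0], [-9.9, 21.3, 0], [-15.8, 26.6, 0], [-22.8, 30.4, 0], [-30.4, 32.8, 0], [-38.3, 33.5, 0], [-46.2, 32.6, 0], [-53.7, 30.0, 0], [-60.5, 25.9, 0], [-66.3, 20.5, 0], [-70.9, 14.0, 0], [-74.0, 6.7, 0], [-75.6, -1.1, 0], [-75.5, -9.0, 0], [-73.7, -16.7, 0], [-70.4, -24.0, 0], [-65.6, -30.3, 0], [-59.6, -35.6, 0], [-52.7, -39.4, 0]]
35 end -514 [-31.5 -15.3]
[[8.2, 0.6, 0], [15.5, -0.1, 0], [22.7, 0.8, 0], [29.7, 3.2, 0], [35.9, 6.9, 0], [41.3, 11.9, 0], [45.5, 17.9, 0], [48.4, 24.6, 0], [49.8, 31.8, 0], [49.7, 39.1, 0], [48.1, 46.2, 0], [45.0, 52.8, 0], [40.7, 58.7, 0], [35.1, 63.5, 0], [28.8, 67.1, 0], [21.8, 69.3, 0], [14.5, 69.9, 0], [7.2, 69.1, 0], [0.3, 66.7, 0], [-6.0, 63.0, 0]]
35 end -754 [ 29.  -19.6]
[[-5.4, -5.0, 0], [-9.6, -11.0, 0], [-12.5, -17.7, 0], [-13.9, -24.9, 0], [-13.8, -32.2, 0], [-12.2, -39.3, 0], [-9.1, -45.9, 0], [-4.7, -51.8, 0], [0.8, -56.6, 0], [7.2, -60.2, 0], [14.2, -62.4, 0], [21.5, -63.0, 0], [28.7, -62.2, 0], [35.6, -59.8, 0], [41.9, -56.1, 0], [47.3, -51.1, 0], [51.5, -45.1, 0], [54.4, -38.4, 0], [55.8, -31.2, 0], [55.7, -23.9, 0]]
```

Call:
{"op": "arm_command", "data": {
  "delta_pos": [
    [-2.4, -9.3, 0],
    [-7.0, -15.8, 0],
    [-10.1, -23.1, 0],
    [-11.6, -30.9, 0],
    [-11.5, -38.9, 0],
    [-9.8, -46.6, 0],
    [-6.4, -53.8, 0],
    [-1.7, -60.2, 0],
    [4.3, -65.4, 0],
    [11.2, -69.3, 0]
  ],
  "angular": [
    [0, 0, 0],
    [0, 0, 0],
    [0, 0, 0],
    [0, 0, 0],
    [0, 0, 0],
    [0, 0, 0],
    [0, 0, 0],
    [0, 0, 0],
    [0, 0, 0],
    [0, 0, 0]
  ],
  "hand": [0, 0, 0, 0, 0, 0, 0, 0, 0, 0]
}}

```text
time: 11.1
ee_pos: [528.1, 217.4, 197.2]
ee_rot: [3.12, 0.353, -0.003]
force: [-2.4, -3.1, 5.2]
width: 0.177
gripper_force: 79.3
```

```bash
python3 - <<'E'
from h import *
s=robot.sense(); print(s["ee_pos"],s["ee_rot"],dishf(s["ee_pos"]),s["force"],s["width"])
im,P,_,_=snap("wrist"); pellets(im,P)
L=(P-s["ee_pos"])@R.from_rotvec(s["ee_rot"]).as_matrix()
m=(abs(L[...,0])<25)&(abs(L[...,1])<25)&(L[...,2]>30)&(L[...,2]<120); q=L[m]
for a in(30,60,90): k=q[(q[:,2]>a)&(q[:,2]<a+30)]; print(a,np.percentile(k,[5,95],axis=0).round(1).tolist())
E
```

```text
[528.14474068 217.417511   197.22849838] [ 3.11998375  0.35343901 -0.00318367] [ 2.75904975 38.75320013] [-2.42902689 -3.09648991  5.24663806] 0.17746054866523853
blue 460 [-26. -37.] [19. 20.] 64.0
blue 453 [ 3. 19.] [19. 20.] 64.0
blue 313 [-7. 55.] [18. 18.] 63.0
blue 408 [-54.   7.] [19. 20.] 64.0
white 584 [50. -0.] [21. 21.] 64.0
white 584 [ 24. -35.] [21. 22.] 64.0
white 550 [23. -1.] [21. 21.] 64.0
white 531 [25. 36.] [22. 21.] 63.0
white 52 [ 2. 37.] [10. 10.] 69.0
white 28 [-32. -35.] [10. 16.] 62.0
30 [[2.3, -3.7, 34.4], [5.4, 4.7, 58.2]]
60 [[2.0, -3.5, 61.3], [5.1, 5.1, 88.2]]
90 [[-24.3, -24.4, 91.8], [4.9, 5.0, 119.2]]
```

Call:
{"op": "arm_command", "data": {
  "delta_pos": [
    [7.6, -2.3, -0.4],
    [15.5, -3.1, -0.4],
    [23.4, -2.1, -0.4],
    [31, 0.4, -0.4],
    [37.8, 4.5, -0.4],
    [43.6, 9.9, -0.4],
    [48.2, 16.4, -0.4],
    [51.3, 23.7, -0.4],
    [52.9, 31.5, -0.4],
    [52.7, 39.4, -0.4]
  ],
  "angular": [
    [0, 0, 0],
    [0, 0, 0],
    [0, 0, 0],
    [0, 0, 0],
    [0, 0, 0],
    [0, 0, 0],
    [0, 0, 0],
    [0, 0, 0],
    [0, 0, 0],
    [0, 0, 0]
  ],
  "hand": [0, 0, 0, 0, 0, 0, 0, 0, 0, 0]
}}

```text
time: 11.98
ee_pos: [590.1, 189.7, 198.4]
ee_rot: [3.121, 0.353, 0.004]
force: [0.0, 2.8, 2.3]
width: 0.174
gripper_force: 78.9
```

Call:
{"op": "arm_command", "data": {
  "delta_pos": [
    [-1.8, 7.7, 0],
    [-5.1, 15.0, 0],
    [-9.9, 21.3, 0],
    [-15.8, 26.6, 0],
    [-22.8, 30.4, 0],
    [-30.4, 32.8, 0],
    [-38.3, 33.5, 0],
    [-46.2, 32.6, 0],
    [-53.7, 30.0, 0],
    [-60.5, 25.9, 0]
  ],
  "angular": [
    [0, 0, 0],
    [0, 0, 0],
    [0, 0, 0],
    [0, 0, 0],
    [0, 0, 0],
    [0, 0, 0],
    [0, 0, 0],
    [0, 0, 0],
    [0, 0, 0],
    [0, 0, 0]
  ],
  "hand": [0, 0, 0, 0, 0, 0, 0, 0, 0, 0]
}}

```text
time: 12.82
ee_pos: [535.0, 152.0, 198.4]
ee_rot: [3.121, 0.353, 0.002]
force: [2.3, 2.9, 2.1]
width: 0.176
gripper_force: 79.0
```

```bash
python3 - <<'E'
from h import *
s=robot.sense(); print(s["ee_pos"],s["ee_rot"],dishf(s["ee_pos"]),s["force"],s["width"])
im,P,_,_=snap("wrist"); pellets(im,P)
E
```

```text
[534.97791614 151.97258752 198.40203302] [3.12107975e+00 3.53332419e-01 1.84608799e-03] [-34.17542664 -15.70389078] [2.31887996 2.85558319 2.09659392] 0.17630430493326138
blue 482 [ 2. 18.] [19. 20.] 65.0
blue 447 [-48. -28.] [20. 20.] 65.0
blue 482 [-9. 53.] [20. 21.] 64.0
blue 280 [-53.   8.] [18. 17.] 65.0
white 612 [ 53. -12.] [20. 21.] 65.0
white 594 [49. 21.] [21. 21.] 65.0
white 550 [  4. -54.] [21. 20.] 65.0
white 545 [ -1. -19.] [21. 21.] 65.0
white 80 [-33. -16.] [11. 13.] 69.0
```

```bash
python3 - <<'E'
from circ import *
run(206,[44,44],-34.5,-16.3)
E
```

```text
44 end -34 [ 36.5 -24.6]
[[-9.9, -1.3, 0], [-15.2, -8.8, 0], [-18.8, -17.3, 0], [-20.5, -26.3, 0], [-20.4, -35.5, 0], [-18.3, -44.5, 0], [-14.5, -52.8, 0], [-8.9, -60.2, 0], [-2.0, -66.2, 0], [6.0, -70.7, 0], [14.8, -73.4, 0], [24.0, -74.2, 0], [33.1, -73.1, 0], [41.8, -70.1, 0], [49.7, -65.4, 0], [56.5, -59.1, 0], [61.7, -51.6, 0], [65.3, -43.2, 0], [67.1, -34.1, 0], [67.0, -24.9, 0]]
44 end -274 [ 3.1 43.9]
[[-2.1, 9.0, 0], [-5.9, 17.3, 0], [-11.5, 24.7, 0], [-18.4, 30.7, 0], [-26.4, 35.2, 0], [-35.2, 37.9, 0], [-44.4, 38.7, 0], [-53.5, 37.6, 0], [-62.2, 34.6, 0], [-70.1, 29.9, 0], [-76.8, 23.6, 0], [-82.1, 16.1, 0], [-85.7, 7.6, 0], [-87.5, -1.4, 0], [-87.4, -10.6, 0], [-85.3, -19.6, 0], [-81.4, -27.9, 0], [-75.9, -35.2, 0], [-69.0, -41.3, 0], [-60.9, -45.8, 0]]
```

Call:
{"op": "arm_command", "data": {
  "delta_pos": [
    [-9.9, -1.3, 0.2],
    [-15.2, -8.8, 0.3],
    [-18.8, -17.3, 0.3],
    [-20.5, -26.3, 0.3],
    [-20.4, -35.5, 0.3],
    [-18.3, -44.5, 0.3],
    [-14.5, -52.8, 0.3],
    [-8.9, -60.2, 0.3],
    [-2.0, -66.2, 0.3],
    [6.0, -70.7, 0.3]
  ],
  "angular": [
    [0, 0, 0],
    [0, 0, 0],
    [0, 0, 0],
    [0, 0, 0],
    [0, 0, 0],
    [0, 0, 0],
    [0, 0, 0],
    [0, 0, 0],
    [0, 0, 0],
    [0, 0, 0]
  ],
  "hand": [0, 0, 0, 0, 0, 0, 0, 0, 0, 0]
}}

```text
time: 13.7
ee_pos: [524.3, 217.6, 196.3]
ee_rot: [3.112, 0.351, -0.01]
force: [0.3, -10.5, 7.2]
width: 0.178
gripper_force: 80.8
```

```bash
python3 - <<'E'
from h import *
s=robot.sense(); print(s["ee_pos"],s["ee_rot"],dishf(s["ee_pos"]),s["force"],s["width"])
im,P,_,_=snap("wrist"); pellets(im,P)
E
```

```text
[524.30656153 217.55276809 196.33828622] [ 3.11214979  0.3507595  -0.00972504] [-0.08941658 41.32927336] [  0.27276988 -10.49175862   7.17813311] 0.17817379066619116
blue 460 [ 5. 18.] [19. 20.] 63.0
blue 457 [ 2. 54.] [19. 20.] 63.0
blue 429 [-50. -22.] [19. 20.] 63.0
blue 398 [-49.  23.] [19. 19.] 63.0
white 597 [ 53. -12.] [21. 21.] 63.0
white 575 [49. 21.] [21. 21.] 63.0
white 560 [  4. -54.] [21. 20.] 63.0
white 532 [ -1. -18.] [22. 22.] 63.0
white 38 [ 3. 36.] [5. 9.] 69.0
```

```bash
python3 - <<'E'
from circ import *
run(86,[30,30],3.1,43.9)
E
```

```text
30 end -154 [-27.  -13.2]
[[11.5, 11.0, 0], [17.7, 10.5, 0], [24.0, 11.2, 0], [29.9, 13.2, 0], [35.3, 16.4, 0], [39.9, 20.7, 0], [43.5, 25.8, 0], [46.0, 31.6, 0], [47.2, 37.7, 0], [47.1, 44.0, 0], [45.7, 50.1, 0], [43.1, 55.8, 0], [39.4, 60.8, 0], [34.6, 65.0, 0], [29.2, 68.0, 0], [23.2, 69.9, 0], [16.9, 70.4, 0], [10.7, 69.7, 0], [4.8, 67.7, 0], [-0.6, 64.5, 0]]
30 end -394 [ 24.9 -16.8]
[[-4.6, -4.3, 0], [-8.2, -9.4, 0], [-10.7, -15.1, 0], [-11.9, -21.3, 0], [-11.8, -27.6, 0], [-10.4, -33.7, 0], [-7.8, -39.4, 0], [-4.1, -44.4, 0], [0.6, -48.5, 0], [6.1, -51.6, 0], [12.1, -53.5, 0], [18.4, -54.0, 0], [24.6, -53.3, 0], [30.5, -51.3, 0], [35.9, -48.1, 0], [40.5, -43.8, 0], [44.1, -38.7, 0], [46.6, -32.9, 0], [47.8, -26.8, 0], [47.7, -20.5, 0]]
```

Call:
{"op": "arm_command", "data": {
  "delta_pos": [
    [5, 5, 0],
    [11.5, 11.0, 0],
    [17.7, 10.5, 0],
    [24.0, 11.2, 0],
    [29.9, 13.2, 0],
    [35.3, 16.4, 0],
    [39.9, 20.7, 0],
    [43.5, 25.8, 0],
    [46.0, 31.6, 0],
    [47.2, 37.7, 0]
  ],
  "angular": [
    [0, 0, 0],
    [0, 0, 0],
    [0, 0, 0],
    [0, 0, 0],
    [0, 0, 0],
    [0, 0, 0],
    [0, 0, 0],
    [0, 0, 0],
    [0, 0, 0],
    [0, 0, 0]
  ],
  "hand": [0, 0, 0, 0, 0, 0, 0, 0, 0, 0]
}}

```text
time: 14.58
ee_pos: [577.7, 199.4, 197.0]
ee_rot: [-3.118, -0.356, 0.007]
force: [-0.8, 4.2, 5.0]
width: 0.175
gripper_force: 79.4
```

```bash
python3 - <<'E'
from h import *
s=robot.sense(); print(s["ee_pos"],s["ee_rot"],dishf(s["ee_pos"]),s["force"],s["width"])
im,P,_,_=snap("wrist"); pellets(im,P)
L=(P-s["ee_pos"])@R.from_rotvec(s["ee_rot"]).as_matrix()
m=(abs(L[...,0])<12)&(abs(L[...,1])<12)&(L[...,2]>30)&(L[...,2]<120); q=L[m]
for a in(30,60,90): k=q[(q[:,2]>a)&(q[:,2]<a+30)]; print(a,np.percentile(k,[5,95],axis=0).round(1).tolist())
E
```

```text
[577.68418193 199.43954734 196.98754727] [-3.11821506 -0.3564946   0.00727742] [29.06718218 -6.91128918] [-0.79487287  4.24497644  5.03145194] 0.17455652673333405
blue 74 [ 9. 15.] [10.  9.] 63.0
blue 427 [ 6. 53.] [20. 20.] 63.0
blue 314 [-50. -24.] [19. 16.] 63.0
white 517 [ 53. -12.] [20. 21.] 64.0
white 507 [49. 21.] [21. 21.] 64.0
white 485 [  4. -54.] [21. 20.] 64.0
white 49 [30. -5.] [ 9. 11.] 69.0
white 465 [ -0. -18.] [21. 22.] 63.0
30 [[2.1, -4.5, 33.7], [5.3, 3.8, 58.5]]
60 [[1.7, -4.9, 61.4], [5.0, 3.8, 88.0]]
90 [[1.2, -5.2, 91.3], [4.7, 3.6, 117.8]]
```

Call:
{"op": "arm_command", "data": {
  "delta_pos": [
    [0, 6.3, -0.2],
    [-1.5, 12.4, -0.3],
    [-4.1, 18.1, -0.3],
    [-7.8, 23.1, -0.3],
    [-12.6, 27.3, -0.3],
    [-18, 30.3, -0.3],
    [-24, 32.2, -0.3],
    [-30.3, 32.7, -0.3],
    [-36.5, 32, -0.3],
    [-42.4, 30, -0.3],
    [-47.8, 26.8, -0.3],
    [-52.4, 22.5, -0.3],
    [-56, 17.4, -0.3],
    [-58.5, 11.7, -0.3]
  ],
  "angular": [
    [0, 0, 0],
    [0, 0, 0],
    [0, 0, 0],
    [0, 0, 0],
    [0, 0, 0],
    [0, 0, 0],
    [0, 0, 0],
    [0, 0, 0],
    [0, 0, 0],
    [0, 0, 0],
    [0, 0, 0],
    [0, 0, 0],
    [0, 0, 0],
    [0, 0, 0]
  ],
  "hand": [0, 0, 0, 0, 0, 0, 0, 0, 0, 0, 0, 0, 0, 0]
}}

```text
time: 15.8
ee_pos: [524.5, 170.5, 197.8]
ee_rot: [3.119, 0.353, -0.003]
force: [2.4, -1.8, 3.5]
width: 0.179
gripper_force: 79.1
```

```bash
python3 - <<'E'
from h import *
s=robot.sense(); print(s["ee_pos"],s["ee_rot"],dishf(s["ee_pos"]),s["force"],s["width"])
for n in("wrist","side"):
    im,P,_,_=snap(n);print(n); pellets(im,P)
E
```

```text
[524.47281667 170.54352855 197.79046816] [ 3.11900666e+00  3.52736075e-01 -2.56601475e-03] [-30.24644121   5.26751926] [ 2.42826758 -1.83254898  3.5363905 ] 0.17897916975138461
wrist
blue 479 [ 4. 10.] [19. 20.] 64.0
blue 492 [ 5. 53.] [19. 20.] 64.0
blue 443 [-51. -22.] [19. 19.] 64.0
blue 230 [-47.  25.] [16. 16.] 64.0
white 617 [ 53. -12.] [20. 21.] 64.0
white 605 [49. 21.] [21. 21.] 65.0
white 575 [  4. -54.] [21. 20.] 65.0
white 509 [-21.  20.] [22. 21.] 65.0
white 68 [-29.   4.] [11. 12.] 69.0
side
blue 40 [-48. -20.] [12. 20.] 64.0
blue 67 [ 5. 13.] [18. 17.] 65.0
white 76 [  6. -53.] [20. 20.] 65.0
white 82 [ 54. -11.] [19. 20.] 65.0
white 125 [-21.  19.] [26. 30.] 69.0
white 36 [48. 19.] [15. 16.] 65.0
```

Call:
{"op": "arm_command", "data": {
  "delta_pos": [
    [5, 6.4, 0],
    [9, 4.3, 0],
    [12.5, 0.3, 0],
    [17.2, -3.8, 0],
    [21.3, -8.8, 0],
    [25.5, -13.8, 0],
    [29.7, -18.8, 0],
    [31, -20.6, 0],
    [29, -18, 0],
    [29, -18, -8],
    [29, -18, -25],
    [29, -18, -45],
    [29, -18, -70],
    [29, -18, -95],
    [29, -18, -120],
    [29, -18, -130],
    [29, -18, -130],
    [29, -18, -130]
  ],
  "angular": [
    [0, 0, 0],
    [0, 0, 0],
    [0, 0, 0],
    [0, 0, 0],
    [0, 0, 0],
    [0, 0, 0],
    [0, 0, 0],
    [0, 0, 0],
    [0, 0, 0],
    [0, 0, 0],
    [0, 0, 0],
    [0, 0, 0],
    [0, 0, 0],
    [0, 0, 0],
    [0, 0, 0],
    [0, 0, 0],
    [0, 0, 0],
    [0, 0, 0]
  ],
  "hand": [0, 0, 0, 0, 0, 0, 0, 0, 0, 0, 0, 0, 0, 0, 0, 0, 0, 0]
}}

```text
time: 17.4
ee_pos: [549.4, 195.0, 327.3]
ee_rot: [3.12, 0.353, -0.001]
force: [-0.6, -0.5, -2.5]
width: 0.177
gripper_force: 78.6
```

```bash
python3 - <<'E'
from h import *
s=robot.sense(); print(s["ee_pos"],s["ee_rot"],dishf(s["ee_pos"]),s["force"],s["width"])
for n in("wrist","side"):
    im,P,_,_=snap(n);print(n); pellets(im,P)
    L=(P-s["ee_pos"])@R.from_rotvec(s["ee_rot"]).as_matrix()
    m=(abs(L[...,0])<14)&(abs(L[...,1])<14)&(L[...,2]>25)&(L[...,2]<160); q=L[m]
    for a in(25,60,95,138): k=q[(q[:,2]>a)&(q[:,2]<a+30)]; print(a,np.percentile(k,[5,95],axis=0).round(1).tolist(),k.max(0).round(1))
g=np.load("grasp.npz"); Mg=R.from_rotvec(g["r"]).as_matrix()
print("to above rest", rel(g["p"]+[60,14,130],Mg), g["p"],"j",s["joint_positions"].round(2))
E
```

```text
[549.40128179 194.96002504 327.34466709] [ 3.12024906e+00  3.52929339e-01 -9.79281732e-04] [4.54943948 7.8829277 ] [-0.57079945 -0.50365303 -2.49680363] 0.17696677068061414
wrist
blue 216 [22. 23.] [19. 20.] 65.0
blue 222 [ 6. 53.] [19. 21.] 65.0
blue 202 [-51. -22.] [19. 19.] 66.0
blue 123 [-50.  20.] [20. 14.] 65.0
white 263 [ 53. -12.] [20. 21.] 66.0
white 266 [49. 21.] [21. 21.] 66.0
white 256 [  4. -54.] [21. 19.] 65.0
white 30 [-17.  29.] [15. 11.] 65.0
25 [[2.7, -4.2, 34.2], [5.6, 4.0, 53.1]] [ 6.   4.6 54.6]
60 [[2.1, -4.3, 61.4], [5.4, 4.4, 88.0]] [ 5.8  5.  89.7]
95 [[2.0, -4.3, 95.8], [5.2, 4.4, 122.6]] [  5.3   4.9 124.8]
138 [[-2.8, -7.0, 139.3], [7.2, 6.7, 144.9]] [  7.7   7.6 145.9]
side
blue 45 [-48.  24.] [17. 15.] 66.0
blue 67 [23. 25.] [18. 18.] 66.0
white 78 [  6. -53.] [20. 21.] 66.0
white 87 [ 54. -12.] [19. 21.] 66.0
white 101 [-18.  25.] [21. 21.] 66.0
white 38 [48. 18.] [14. 16.] 66.0
25 [[-3.5, -6.0, 28.3], [4.7, -0.5, 53.6]] [ 5.6  1.4 54.8]
60 [[-4.1, -5.3, 61.9], [4.6, -0.9, 88.4]] [ 5.8  0.5 89.8]
95 [[-4.1, -5.5, 96.3], [4.4, -0.7, 123.5]] [  5.6   1.3 124.7]
138 [[-6.6, -8.5, 138.7], [6.4, -0.3, 149.0]] [  7.2   2.6 150.2]
to above rest ([-118.3, 390.5, 53.5], [0.007, 0.604, -0.003]) [ 460.56012752 -226.65481011  143.60325198] j [-0.22  0.35 -0.26  1.59  0.1   1.21 -1.85]
```

The pellets are mixed: a blue one is at x≈+22 and a white one at x≈−18. I'll take the rod back to its rest.

Call:
{"op": "arm_command", "data": {
  "delta_pos": [
    [-118, 390, 53],
    [-118, 390, 53],
    [-118, 390, 53],
    [-118, 390, 53],
    [-118, 390, 53],
    [-118, 390, 53],
    [-118, 390, 53],
    [-118, 390, 53],
    [-118, 390, 53],
    [-118, 390, 53],
    [-118, 390, 53],
    [-118, 390, 53],
    [-118, 390, 53],
    [-118, 390, 53],
    [-118, 390, 53],
    [-118, 390, 53]
  ],
  "angular": [
    [0, 0, 0],
    [0, 0, 0],
    [0, 0, 0],
    [0.001, 0.1, 0],
    [0.002, 0.2, 0],
    [0.003, 0.3, 0],
    [0.004, 0.4, 0],
    [0.005, 0.5, 0],
    [0.007, 0.604, -0.003],
    [0.007, 0.604, -0.003],
    [0.007, 0.604, -0.003],
    [0.007, 0.604, -0.003],
    [0.007, 0.604, -0.003],
    [0.007, 0.604, -0.003],
    [0.007, 0.604, -0.003],
    [0.007, 0.604, -0.003]
  ],
  "hand": [0, 0, 0, 0, 0, 0, 0, 0, 0, 0, 0, 0, 0, 0, 0, 0]
}}

```text
time: 18.83
ee_pos: [521.5, -210.0, 274.7]
ee_rot: [-2.912, -0.337, -0.903]
force: [-0.0, 0.4, -0.5]
width: 0.174
gripper_force: 78.8
```

```bash
python3 - <<'E'
from h import *
s=robot.sense(); print(s["ee_pos"],s["ee_rot"],s["force"],s["joint_velocities"].round(2))
g=np.load("grasp.npz"); Mg=R.from_rotvec(g["r"]).as_matrix()
for d in([60,14,130],[0,0,60],[0,0,0]): print(rel(g["p"]+d,Mg))
E
```

```text
[ 521.54144983 -209.97507846  274.67727701] [-2.91206503 -0.33650124 -0.90313157] [-0.01387584  0.4433472  -0.45740606] [-0.01 -0.01 -0.   -0.   -0.    0.    0.  ]
([-1.9, 2.4, -0.0], [-0.003, -0.002, 0.0])
([-92.3, 2.6, 22.8], [-0.003, -0.002, 0.0])
([-126.3, 3.0, 72.2], [-0.003, -0.002, 0.0])
```

Call:
{"op": "arm_command", "data": {
  "delta_pos": [
    [-30, 2.5, 5],
    [-60, 2.5, 12],
    [-92, 2.5, 23],
    [-92, 2.5, 23],
    [-92, 2.5, 23],
    [-92, 2.5, 23],
    [-92, 2.5, 23]
  ],
  "angular": [
    [-0.003, -0.002, 0],
    [-0.003, -0.002, 0],
    [-0.003, -0.002, 0],
    [-0.003, -0.002, 0],
    [-0.003, -0.002, 0],
    [-0.003, -0.002, 0],
    [-0.003, -0.002, 0]
  ],
  "hand": [0, 0, 0, 0, 0, 0, 0]
}}

```text
time: 19.42
ee_pos: [462.8, -227.4, 205.6]
ee_rot: [-2.917, -0.338, -0.907]
force: [0.0, -0.4, -1.2]
width: 0.175
gripper_force: 78.8
```

```bash
python3 - <<'E'
from h import *
s=robot.sense(); print(s["ee_pos"],s["ee_rot"],s["force"],s["joint_velocities"].round(2),s["joint_positions"].round(2))
g=np.load("grasp.npz"); Mg=R.from_rotvec(g["r"]).as_matrix()
for d in([0,0,60],[0,0,20],[0,0,0]): print(rel(g["p"]+d,Mg))
E
```

```text
[ 462.80075383 -227.42926027  205.59816269] [-2.91664645 -0.33758417 -0.90691864] [ 0.0190558  -0.40650227 -1.23294038] [-0.   -0.    0.   -0.   -0.    0.    0.01] [ 0.82  0.24 -0.18  2.25 -1.07  0.47  0.24]
([-2.8, -1.3, 0.5], [0.002, -0.003, 0.002])
([-25.5, -1.3, 33.5], [0.002, -0.003, 0.002])
([-36.8, -1.2, 49.9], [0.002, -0.003, 0.002])
```

Call:
{"op": "arm_command", "data": {
  "delta_pos": [
    [-3, -1, 0],
    [-8, -1, 8],
    [-14, -1, 17],
    [-20, -1, 25],
    [-25.5, -1, 33.5],
    [-29, -1, 39],
    [-32, -1, 43],
    [-34, -1, 46],
    [-35.5, -1, 48],
    [-35.5, -1, 48],
    [-35.5, -1, 48]
  ],
  "angular": [
    [0.002, -0.003, 0.002],
    [0.002, -0.003, 0.002],
    [0.002, -0.003, 0.002],
    [0.002, -0.003, 0.002],
    [0.002, -0.003, 0.002],
    [0.002, -0.003, 0.002],
    [0.002, -0.003, 0.002],
    [0.002, -0.003, 0.002],
    [0.002, -0.003, 0.002],
    [0.002, -0.003, 0.002],
    [0.002, -0.003, 0.002]
  ],
  "hand": [0, 0, 0, 0, 0, 0, 0, 0, 0, 0, 0]
}}

```text
time: 20.33
ee_pos: [459.8, -227.3, 145.4]
ee_rot: [-2.916, -0.333, -0.901]
force: [1.2, 1.0, -0.5]
width: 0.177
gripper_force: 78.9
```

```bash
python3 - <<'E'
from h import *
s=robot.sense(); print(s["ee_pos"],s["ee_rot"],s["force"],s["joint_velocities"].round(2),s["joint_positions"].round(2))
g=np.load("grasp.npz"); Mg=R.from_rotvec(g["r"]).as_matrix()
for d in([0,0,0],): print(rel(g["p"]+d,Mg))
im,P,_,_=snap("wrist"); im2,_,_,_=snap("side"); save("c4.png",np.hstack([im,im2[100:260,220:380].repeat(3,0).repeat(3,1)[:384]]),.75)
E
```

```text
[ 459.78808256 -227.28559164  145.39228758] [-2.91611912 -0.33282976 -0.90088497] [ 1.23387256  0.97294493 -0.46302511] [-0.01 -0.01  0.01  0.01  0.    0.    0.  ] [ 0.98  0.39 -0.37  2.28 -1.28  0.33  0.52]
([-0.3, -0.4, 2.0], [0.0, 0.0, -0.002])
```

View pics/c4.png

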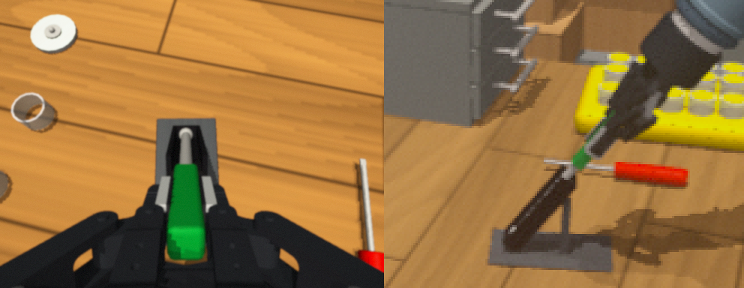

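The wrist view shows the ball at (185,133) at the gutter's low end and the rod centred in the gutter. I'll seat the last 1.5 mm, open, and draw off along tool +x.

Call:
{"op": "arm_command", "data": {
  "delta_pos": [
    [-0.5, 0, 1.5],
    [-0.5, 0, 1.5],
    [-0.5, 0, 1.5],
    [-0.5, 0, 1.5],
    [-0.5, 0, 1.5],
    [-0.5, 0, 1.5],
    [-0.5, 0, 1.5],
    [-0.5, 0, 1.5],
    [-0.5, 0, 1.5],
    [-0.5, 0, 1.5],
    [-0.5, 0, 1.5]
  ],
  "angular": [
    [0, 0, 0],
    [0, 0, 0],
    [0, 0, 0],
    [0, 0, 0],
    [0, 0, 0],
    [0, 0, 0],
    [0, 0, 0],
    [0, 0, 0],
    [0, 0, 0],
    [0, 0, 0],
    [0, 0, 0]
  ],
  "hand": [0, 0, 0, 0.2, 0.3, 0.5, 0.8, 1, 1, 1, 1]
}}

```text
time: 21.35
ee_pos: [459.3, -227.3, 143.2]
ee_rot: [-2.917, -0.332, -0.899]
force: [0.2, -0.0, 1.3]
width: 1.001
gripper_force: 0.0
```

Call:
{"op": "arm_command", "data": {
  "delta_pos": [
    [10, 0, 0],
    [30, 0, 0],
    [60, 0, -2],
    [90, 0, -10],
    [120, 0, -40],
    [120, 0, -80],
    [120, 0, -80],
    [120, 0, -80]
  ],
  "angular": [
    [0, 0, 0],
    [0, 0, 0],
    [0, 0, 0],
    [0, 0, 0],
    [0, 0, 0],
    [0, 0, 0],
    [0, 0, 0],
    [0, 0, 0]
  ],
  "hand": [1, 1, 1, 1, 1, 1, 1, 1]
}}

```text
time: 22.02
ee_pos: [512.7, -216.4, 279.3]
ee_rot: [-2.919, -0.333, -0.905]
force: [-0.0, 1.2, -0.4]
width: 1.0
gripper_force: 0.0
```

```bash
python3 - <<'E'
from h import *
s=robot.sense(); print(s["ee_pos"],s["force"],s["joint_velocities"].round(2),s["width"])
d=np.load("side0.npz"); print("before",rodfit(green(d["im"],d["P"])))
im,P,_,_=snap("side"); G=green(im,P); print("now",len(G), rodfit(G) if len(G)>5 else ""); pellets(im,P)
imw,Pw,_,_=snap("wrist"); save("c5.png",np.hstack([imw,im]),.75); pellets(imw,Pw)
for v in range(200,384,12):
    row=imw[v,200:330].astype(int).sum(1); idx=[u+200 for u in np.where(row>330)[0]]
    m=[u for u in idx if 20<Pw[v,u,2]<140 and 440<Pw[v,u,0]<560 and -240<Pw[v,u,1]<-195]
    if m: print(v,np.nanmean(Pw[v,m],0).round(1))
E
```

```text
[ 512.66077206 -216.43550739  279.29102655] [-0.04336138  1.15125583 -0.44633455] [ 0.01  0.06 -0.03  0.04 -0.02 -0.02  0.01] 1.0003917851815034
before (array([ 5.47630538e+02, -2.06212186e+02,  2.41681742e-01]), np.float64(0.9515643307030138), array([130.61226118, 202.19397642]))
now 117 (array([ 5.47871016e+02, -2.06150708e+02,  2.35156703e-01]), np.float64(0.8573086868504436), array([131.12334318, 203.017097  ]))
blue 63 [-50. -19.] [17. 17.] 66.0
blue 48 [-49.  24.] [17. 15.] 66.0
blue 66 [23. 25.] [18. 18.] 66.0
white 80 [  6. -53.] [20. 20.] 67.0
white 84 [ 54. -11.] [19. 20.] 66.0
white 100 [-18.  24.] [21. 22.] 66.0
white 38 [48. 20.] [15. 15.] 66.0
260 [ 542.6 -207.6   30.8]
272 [ 526.8 -211.3   54.7]
284 [ 513.1 -214.1   74.1]
296 [ 501.  -217.    92.8]
308 [ 490.3 -219.5  108.9]
```

View pics/c5.png

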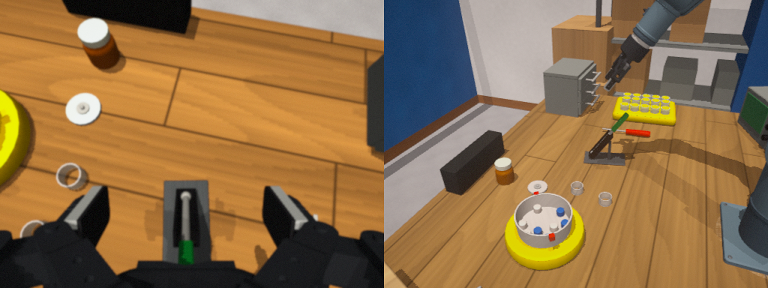

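The rod is back within 1 mm of where it lay, its ball at (185,196) in the wrist half of the picture. The arm is clear and the pellets are mixed, so I'll hand in.

```bash
python3 -c "
from plant import robot
print(robot.sign_off())"
```

```text
the job is handed in; nothing more can be done
None
```

I stirred two full clockwise rounds, the pellets ended up mixed across both halves and all in the dish, the rod is back in its rest within about 1 mm of where it lay, and the job is handed in; no verdict came back.

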